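Unlatch the cheese press and hold its beam up

ROBOT

A 6-joint arm with a two-finger parallel gripper is mounted at the origin on the work surface. World frame = base frame: x ahead of the robot, y to its left, z up, the work surface at z = 0. Lengths are in mm, angles in rad, forces in N, time in s.
With the tool pointing down it reaches from about 275 to 1000 mm from the base axis. Payload 8.4 kg.
Tool frame: the origin (TCP) lies midway between the tips of the shut fingers; the grasp point (between the pads) lies 19 mm behind it; z points along the fingers, y is the direction in which the jaws open and shut (so a half turn about z gives the same grasp; the last joint's range is limited). The gripper opens to 85 mm and grips with 20 to 120 N. Pads are 22 mm wide; open, the fingers measure 114 mm over their backs; the gripper's body (76 mm by 85 mm) begins 54 mm behind the grasp point. The pads swing forward as they close: fully open they stand 13 mm farther back than shut.
Start: joints at [-1.245, 0.353, 1.633, -0, 1.155, -0.002], TCP at [201.224, -591.724, 231.281] pointing down, gripper open.
Joint ranges: [-2.63, 2.63], [-0.92, 2.1], [0.06, 2.66], [-1.3, 4.44], [0, 2.69], [-3.02, 3.02]. Speed limits (rad/s): [2.22, 2.22, 2.79, 3.14, 3.14, 3.14].

INTERFACE

Orientations are given as [roll, pitch, yaw] about the fixed x, y, z axes, in that order (R = Rz(yaw) Ry(pitch) Rx(roll)).
In Python, from rig import * gives the robot as it stands.
- The arm moves only by the tool play_rows, never from a script. Its argument "moves" is a list of rows, each a list of 3 entries, a list of its own where there are three numbers: the shift along the tool's x, y, z in m, then the turn, a rotation vector about the tool's x, y, z in rad, then the opening in per cent of the stroke, from 0 (shut) to 100 (fully open). In form: [[[x, y, z], [rx, ry, rz], fingers], ...]. A call has 1 to 20 rows; each row shifts and turns the commanded pose from where the row before left it, along the tool's axes as they then stand; what a row does not reach is not made up. A row lasts 1/10 s, in which the tool goes at most 50 mm and 8.59 degrees, less where a joint would pass 70% of its speed; a pose out of reach is approached as far as the arm can. A call is refused whole if a number of a shift passes 0.05 or a number of a turn 0.15, either way. A call with a gripper value outside its range is refused whole. The fingers move at their own pace and stop on an object; "squeeze" is the grip in N (left out, the last holds). Time passes only in rows, so rows that do not move let the fingers close. It gives the time, the measured TCP pose, the force and the opening at its end, in the units of the state.
- sense(): the state, without advancing time (a new reading comes with each control period).
- grab_frame(name): name is "side" or "top" or "wrist"; returns a dict with "pixels" (420x560x3 uint8, red, green, blue), "intrinsics" (3x3 intrinsics, pixels), "distortion" ([k1, k2, p1, p2, k3] as OpenCV has them; the pictures are not rectified), "R" (3x3) and "t" (3): a world point X has camera coordinates R X + t. Camera axes: x right, y down, z forward; pixel columns grow to the right and rows downward; lengths in mm; the calibration is good to about 2 mm. A picture is of the moment at which its call begins. There is no depth.
- sign_off(): hands the job in, once; it reports no verdict.
The state is a dict: "clock": time; "qpos": joint angles; "qvel": joint speeds; "joint_efforts": joint torques, N m; "eef_pos": TCP position; "tcp_rot": TCP orientation; "contact_force": force on the tool from outside, world axes, zero at the start; "wrist_torque": the same for the moment, N m; "opening": opening from 0.0 (shut) to 1.0 (fully open).
Only numpy, scipy, OpenCV 4.12 (cv2) and the standard library are available. Lean on these libraries where they do the work, as an engineer would, in place of code of your own. Each camera call takes 0.05 s, during which the arm holds its last target. There are 200 camera calls.

TASK

A block of cheese was left standing against the latch of the little cheese press: without tipping it over, move it away and stand it upright on the empty white cutting board. Then pull the press's spring latch sideways, away from the beam, lift the beam's end off its ball by the latch's upright tab until it stands about 8 cm above the ball, and keep holding it there: the program finishes while the gripper still holds the beam up. Leave everything else on the counter where it is.

Things in the scene. Friction and masses are not known exactly. Their poses are not given: they have to be found in the camera images.
- press: the fixed cheese press: wooden base 320 (x) x 150 (y) x 22 mm, white round mould in the middle, hinge at the +x end, steel ball on a thin post at the -x end. Origin: centre of the base's underside; x points from the ball to the hinge, y to the latch's side, z up. An aluminium beam runs along y = 0 from the hinge to a coupler (60 x 56 mm, top at z = 131 mm) over the ball.
- press_hinge (a point): centre of the beam's hinge, at (125, 0, 112) mm in the press's frame; the hinge axis is the press's y axis
- press_ball (a point): centre of the ball, 40 mm across with a flat underside, at (-115, 0, 98) mm in the press's frame, 240 mm from the hinge along x
- press_beam (a joint): angle of the beam in rad: 0 lying on the ball, growing as the coupler end rises (turn about the press's +y axis; 0.34 rad lifts the coupler by about 80 mm); at most 0.9. It falls back by itself; at the tab its weight is about 4 N (2.5 to 6 N).
- hitch_latch (a joint): travel of the latch in m along the press's +y, away from the beam: 0 sprung shut, 0.018 the stop. Shut, its steel plate lies under the ball's flat underside and locks the beam; pull it to 0.012 or more to free the beam, and keep it pulled until the coupler is some 15 mm up. The spring pulls back with 4 N when shut, 8 N at the stop.
- latch_grip (a point): point to grip on the latch's upright steel tab, 18 (x) x 12 (y) mm, at (-115, 75) mm in the press's frame, 79 to 150 mm above the counter when shut. The point is on the tab's axis, 22 mm below its top; axes as the press's while the beam is down. The coupler's side is 41 mm from the tab's face: pinch it from above, fingers closing along the press's y, opened only about 40 mm. It moves with the latch.
- cheese_block: pale yellow cheese block, 60 (x) x 80 (y) x 120 (z) mm, about 0.55 kg, standing upright on the counter a few mm from the latch's tab on its +y side, in the way of the latch. Origin: centre of its underside. To be gripped across its 60 mm, near its top, because of the tab (150 mm tall) beside it.
- board: white plastic cutting board, 240 (x) x 200 (y) x 16 mm, fixed and empty, on the robot's left. Origin: centre of its underside; z up.
- pickle_jar: bystander: amber glass jar 68 mm wide, 110 mm tall, beside the press on its -y side; origin at the centre of its underside
- ramekin: bystander: white bowl 60 mm wide, 45 mm tall, beside the press on its +y side; origin at the centre of its underside
- cheese_slab: bystander: darker yellow slab of cheese lying flat, 110 x 75 x 45 mm; origin at the centre of its underside
- spatula: bystander: spatula 250 mm long lying flat on the robot's side of the press; origin on its underside
- mug: bystander: blue mug 78 mm wide, 90 mm tall; origin at the centre of its underside
- brush: bystander: wooden brush 180 mm long lying flat; origin on its underside
Things that resemble listed ones, but are neither listed nor needed, are in the scene too. What is shaped like the cheese_block but pink is not meant.

How it is judged (in metres and radians):
On the way, in this order (a step that is already met when the one before it is completed fails the run):
1. the cheese block stands upright on the board, let go, the beam still latched down (x of cheese_block in the frame of board between -0.09 and 0.09 m and y of cheese_block in the frame of board between -0.07 and 0.07 m and z of cheese_block in the frame of board between 0.012 and 0.02 m and angle between cheese_block's own z axis and vertical below 0.08 rad and linear speed of cheese_block below 0.02 m/s and contact force between cheese_block and the fingers below 0.1 N and value of joint press_beam below 0.05 rad and value of joint hitch_latch below 0.006 m), for 0.2 s.
2. the latch is pulled clear of the ball while the beam is still down (value of joint hitch_latch above 0.009 m and value of joint press_beam below 0.06 rad).
At the end, for the whole second after the job is handed in: the cheese block stands upright and at rest, let go, on the board (its centre within 90 mm of the board's centre along x and 70 mm along y); the beam is held still between 0.25 and 0.55 rad (coupler about 60 to 125 mm above where it lay) by the gripper's fingers and rests on no loose thing (x of cheese_block in the frame of board between -0.09 and 0.09 m and y of cheese_block in the frame of board between -0.07 and 0.07 m and z of cheese_block in the frame of board between 0.012 and 0.02 m and angle between cheese_block's own z axis and vertical below 0.08 rad and linear speed of cheese_block below 0.02 m/s and contact force between cheese_block and the fingers below 0.1 N and value of joint press_beam between 0.25 and 0.55 rad and velocity of joint press_beam between -0.1 and 0.1 rad/s and contact force between press and the fingers above 1.5 N and contact force between press and cheese_block below 0.1 N and contact force between press and pickle_jar below 0.1 N and contact force between press and ramekin below 0.1 N and contact force between press and cheese_slab below 0.1 N and contact force between press and spatula below 0.1 N and contact force between press and mug below 0.1 N and contact force between press and brush below 0.1 N); the arm keeps its last pose, push and grip.
It fails at once if a bystander is shifted by more than 30 mm (distance of any of pickle_jar, ramekin, cheese_slab, spatula, mug, brush from where it was at the start of the episode above 0.03 m).
It fails at once if the cheese block is tipped over (angle between cheese_block's own z axis and vertical above 0.6 rad).
It also fails if it takes over 48 s, if anything falls off the work surface, if the arm or the gripper's body presses on something with over 40 N, if the wrist force passes 120 N, or if a joint passes its speed limit or range.

## Working session

There is one attempt and no reset: what is moved stays moved. The work goes in short steps, Python scripts to look and compute and a tool call to move; the robot and the scene stay as the last step left them, time stands still between calls to the robot, and variables do not carry over. Pictures are saved under pics/ and viewed, about 8 in all and at most 12, crops included, and the job is handed in when it is done.

Besides the shell and the picture viewer there is one more tool, called by a JSON object that holds its "name" and its "arguments", one argument or row to a line. play_rows: Moves the arm, as the interface text tells. Its arguments: {"type":"object","properties":{"moves":{"type":"array"},"squeeze":{"type":"number"}},"required":["moves"]}

```bash
mkdir -p pics; ls; python3 - <<'E'
from rig import *
import cv2,numpy as np
s=sense();print(s)
for n in("side","top"):
    f=grab_frame(n);cv2.imwrite(f"pics/{n}0.png",f["pixels"][:,:,::-1])
    np.savez(f"pics/{n}0.npz",**{k:np.array(v) for k,v in f.items()})
    print(n,f["intrinsics"],f["distortion"],f["R"],f["t"])
E
```

```text
pics
{'clock': 0.0, 'qpos': array([-1.24539482e+00,  3.53666978e-01,  1.63415788e+00,  3.08319144e-05,
        1.15519185e+00, -2.42415470e-03]), 'qvel': array([ 0.00042023,  0.00044986, -0.00105104,  0.00032191,  0.00049187,
        0.00117751]), 'joint_efforts': array([-2.03279618e-03, -6.05254698e+01, -3.42070091e+01, -3.29984587e-04,
        9.34099022e-03, -1.99955116e-05]), 'eef_pos': array([ 201.07939628, -591.2540966 ,  230.5397627 ]), 'tcp_rot': array([-3.14016867e+00, -3.16415504e-05,  3.27813166e-01]), 'contact_force': array([0.32135504, 0.34227081, 0.10219378]), 'wrist_torque': array([0.01591225, 0.01567382, 0.00394515]), 'opening': 0.9945665372653097}
side [[510.94494805   0.         281.32830886]
 [  0.         510.94494805 205.02458044]
 [  0.           0.           1.        ]] [-0.003769  0.        0.        0.        0.      ] [[-9.97721900e-01 -6.74543812e-02  9.57694146e-04]
 [-5.16957907e-02  7.55360758e-01 -6.53266921e-01]
 [ 4.33423114e-02 -6.51828222e-01 -7.57127078e-01]] [ 574.96423606  111.97752375 1377.83430427]
top [[508.26199734   0.         275.50317363]
 [  0.         508.26199734 208.76156785]
 [  0.           0.           1.        ]] [-0.08415211  0.          0.          0.          0.        ] [[-0.01032113 -0.99991574  0.00787306]
 [-0.99816379  0.00983244 -0.05976935]
 [ 0.0596869  -0.00847549 -0.99818117]] [ -33.46415337  562.59845822 1327.7720685 ]
```

View pics/side0.png

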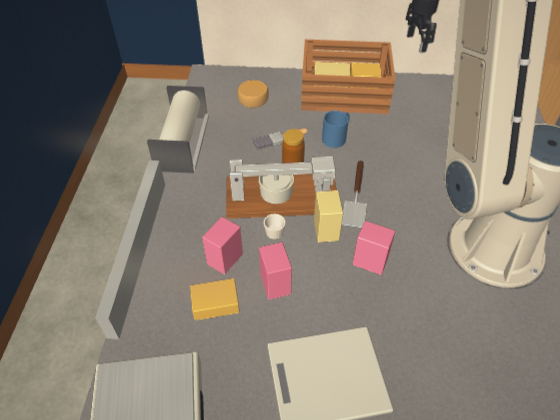

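View pics/top0.png

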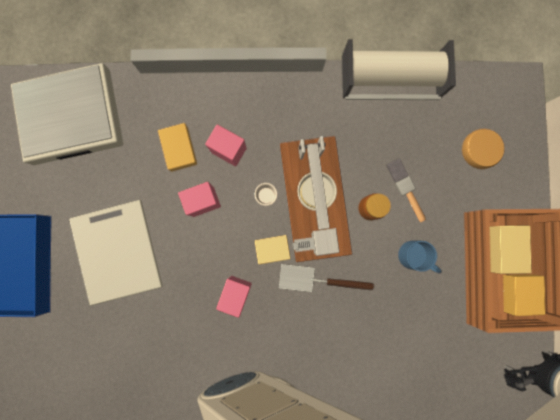

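The side view shows the only standing pale-yellow block at (328,217), touching the press's latch side. The three pink ones at (223,247), (275,272) and (374,248) are the decoys, and the crate at (345,70) holds flat slabs. In the top view, the block is at (272,250), the board at (115,252), the press at (317,200), and the tab is near (300,244).

```bash
cat > h.py <<'E'
import numpy as np,cv2
def ray(f,uv):
    K=np.array(f["intrinsics"]);d=np.array(f["distortion"]);R=np.array(f["R"]);t=np.array(f["t"])
    p=cv2.undistortPoints(np.array(uv,float).reshape(-1,1,2),K,d)[:,0]
    return -R.T@t,(np.c_[p,np.ones(len(p))])@R
def onz(f,uv,z):
    c,D=ray(f,uv);return c+D*((z-c[2])/D[:,2])[:,None]
def proj(f,X):
    rv=cv2.Rodrigues(np.array(f["R"]))[0]
    return cv2.projectPoints(np.array(X,float).reshape(-1,1,3),rv,np.array(f["t"]),np.array(f["intrinsics"]),np.array(f["distortion"]))[0][:,0]
def mask(f,lo,hi,roi):
    h=cv2.cvtColor(f["pixels"],cv2.COLOR_RGB2HSV);m=cv2.inRange(h,lo,hi);z=np.zeros_like(m);x0,y0,x1,y1=roi;z[y0:y1,x0:x1]=m[y0:y1,x0:x1];return z
def big(m):
    return max(cv2.findContours(m,0,2)[0],key=cv2.contourArea)
E
python3 - <<'E'
from h import *
f=dict(np.load("pics/top0.npz"))
hsv=cv2.cvtColor(f["pixels"],cv2.COLOR_RGB2HSV)
for p in [(272,250),(115,260),(295,170),(303,245),(300,195),(340,225)]: print(p,hsv[p[1],p[0]])
def rect(name,lo,hi,roi,z):
    c=big(mask(f,lo,hi,roi)); b=cv2.boxPoints(cv2.minAreaRect(c)); P=onz(f,b,z)
    print(name,b.round(1).tolist(),"\n",P.round(1).tolist(),"ctr",P.mean(0).round(1),"sides",np.linalg.norm(np.diff(P[:3],axis=0),axis=1).round(1), "ang",[np.degrees(np.arctan2(*(P[i+1]-P[i])[1::-1])).round(1) for i in(0,1)])
rect("cheese",(18,60,150),(32,255,255),(250,230,295,268),120)
rect("board",(15,10,150),(40,110,255),(60,195,165,310),16)
rect("press",(0,110,30),(16,255,255),(270,130,358,268),22)
big_=cv2.resize(f["pixels"][195:300,215:355,::-1],None,fx=5.5,fy=5.5,interpolation=cv2.INTER_CUBIC)
cv2.imwrite("pics/crop1.png",big_)
E
```

```text
(272, 250) [ 22 112 228]
(115, 260) [ 23  53 212]
(295, 170) [ 12 161 154]
(303, 245) [ 21  35 124]
(300, 195) [ 21  85 201]
(340, 225) [ 12 163 152]
cheese [[253.0, 239.1999969482422], [285.8999938964844, 233.6999969482422], [290.20001220703125, 259.1000061035156], [257.29998779296875, 264.6000061035156]] 
 [[482.5, 17.2, 120.0], [495.0, -63.1, 120.0], [433.1, -72.7, 120.0], [420.6, 7.4, 120.0]] ctr [457.8 -27.8 120. ] sides [81.3 62.7] ang [np.float64(-81.1), np.float64(-171.2)]
board [[66.69999694824219, 216.8000030517578], [138.89999389648438, 198.8000030517578], [161.0, 287.0], [88.80000305175781, 305.1000061035156]] 
 [[546.2, 519.7, 16.0], [592.5, 324.0, 16.0], [358.7, 264.7, 16.0], [311.6, 458.2, 16.0]] ctr [452.3 391.7  16. ] sides [201.1 241.2] ang [np.float64(-76.7), np.float64(-165.8)]
press [[279.0, 142.8000030517578], [304.8999938964844, 139.1999969482422], [318.6000061035156, 236.39999389648438], [292.70001220703125, 240.0]] 
 [[737.5, -50.3, 22.0], [746.8, -119.4, 22.0], [487.9, -151.7, 22.0], [479.1, -83.4, 22.0]] ctr [ 612.8 -101.2   22. ] sides [ 69.8 260.8] ang [np.float64(-82.4), np.float64(-172.9)]
```

View pics/crop1.png

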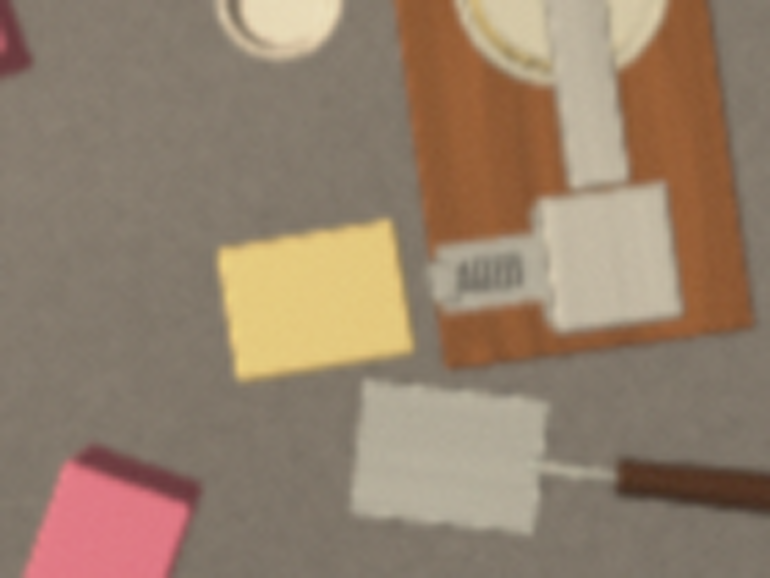

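The crop confirms the pale-yellow block (crop 315,300) with its gap to the tab (crop 440,281). The spatula blade lies just on the robot's side, and the coupler is centred at crop (612,259).

```bash
python3 - <<'E'
from h import *
f=dict(np.load("pics/top0.npz"));g=dict(np.load("pics/side0.npz"))
cr=lambda p:(np.array(p,float)/5.5+[215,195]-0.4)
print("cam",ray(f,[[280,210]])[0],ray(g,[[280,210]])[0])
B=onz(f,[cr((450,368)),cr((752,325))],22);print("base end corners",B.round(1),np.linalg.norm(B[1]-B[0]))
d=(B[0]-B[1])[:2];d/=np.linalg.norm(d);yaw=np.arctan2(-d[0],d[1]);print("yaw from end",yaw)
m=mask(f,(0,110,30),(16,255,255),(270,130,358,268));pts=cv2.findNonZero(m)
r=cv2.boxPoints(cv2.minAreaRect(pts));P=onz(f,r,22);print("press hull",P.round(1),P.mean(0),[np.linalg.norm(P[i+1]-P[i]) for i in(0,1)],[np.arctan2(*(P[i+1]-P[i])[1::-1]) for i in(0,1)])
C=onz(f,[cr(p) for p in((545,200),(668,185),(682,318),(555,332))],131);print("coupler",C.round(1),C.mean(0))
print("tab150",onz(f,[cr((444,281))],150))
y=0.14
c,s=np.cos(y),np.sin(y);R=np.array([[c,-s],[s,c]])
ball=C.mean(0)[:2];o=ball-R@[-115,0];tab=o+R@[-115,75]
print("origin",o,"tab",tab,proj(f,[[*tab,150]]),(proj(f,[[*tab,150]])-[215,195])*5.5)
print("ball to base-end mid",(B.mean(0)[:2]-o)@R)
# cheese from side
cc=big(mask(g,(18,60,100),(32,255,255),(300,180,350,250)));b=cv2.approxPolyDP(cc,3,True)[:,0];print(b.tolist(),onz(g,b,120).round(0).tolist())
gg=cv2.resize(g["pixels"][140:260,250:400,::-1],None,fx=5,fy=5,interpolation=cv2.INTER_CUBIC);cv2.imwrite("pics/crop2.png",gg)
E
```

```text
cam [ 481.96942059  -27.73953729 1359.24667972] [ 519.72465308  852.31171484 1115.79623333]
base end corners [[ 422.8  -92.5   22. ]
 [ 441.5 -237.4   22. ]] 146.09326974707335
yaw from end 0.12858437603703307
press hull [[ 737.6  -50.6   22. ]
 [ 757.4 -199.7   22. ]
 [ 440.4 -237.7   22. ]
 [ 421.8  -90.6   22. ]] [ 589.3006183 -144.6252753   22.       ] [np.float64(150.3951001435733), np.float64(319.3321753965598)] [np.float64(-1.43858512645884), np.float64(-3.022280556120969)]
coupler [[ 500.7 -129.9  131. ]
 [ 506.7 -184.3  131. ]
 [ 448.3 -189.5  131. ]
 [ 442.8 -133.5  131. ]] [ 474.64152959 -159.30263426  131.        ]
tab150 [[465.94360861 -84.18699566 150.        ]]
origin [ 588.51636915 -143.25517607] tab [464.17579599 -85.03643454] [[295.69372517 246.43249123]] [[443.81548844 282.87870176]]
ball to base-end mid [-157.86266782    0.31837895]
[[337, 190], [316, 192], [314, 224], [318, 242], [339, 238], [342, 210]] [[434.0, -67.0, 120.0], [489.0, -56.0, 120.0], [491.0, 52.0, 120.0], [480.0, 107.0, 120.0], [429.0, 91.0, 120.0], [421.0, 1.0, 120.0]]
```

Measurements agree: base end to ball is 43–45 mm, and the base is 150 x 319 mm. The press origin is about (589,-144) with yaw 0.126, the tab about (465,-85), and the block (458,-28) with yaw 0.155. The board centre is (452,392). I'll raise the gripper and turn it first.

{"name": "play_rows", "arguments": {
  "moves": [
    [[0, 0, -0.01], [0, 0, -0.14], 100],
    [[0, 0, -0.01], [0, 0, -0.14], 100],
    [[0, 0, -0.01], [0, 0, -0.14], 100],
    [[0, 0, -0.01], [0, 0, -0.14], 100],
    [[0, 0, -0.01], [0, 0, -0.14], 100],
    [[0, 0, -0.01], [0, 0, -0.14], 100],
    [[0, 0, -0.01], [0, 0, -0.14], 100],
    [[0, 0, 0], [0, 0, -0.14], 100],
    [[0, 0, 0], [0, 0, -0.14], 100],
    [[0, 0, 0], [0, 0, -0.14], 100],
    [[0, 0, 0], [0, 0, 0], 100]
  ]
}}

```text
clock: 1.2
eef_pos: [201.1, -591.5, 300.9]
tcp_rot: [-3.141, -0.001, 1.73]
contact_force: [-0.0, -0.2, 0.1]
opening: 0.996
```

{"name": "play_rows", "arguments": {
  "moves": [
    [[0.04, 0.0263, 0], [0, 0, 0], 100],
    [[0.04, 0.0263, 0], [0, 0, 0], 100],
    [[0.04, 0.0263, 0], [0, 0, 0], 100],
    [[0.04, 0.0263, 0], [0, 0, 0], 100],
    [[0.04, 0.0263, 0], [0, 0, 0], 100],
    [[0.04, 0.0263, 0], [0, 0, 0], 100],
    [[0.04, 0.0263, 0], [0, 0, 0], 100],
    [[0.04, 0.0263, 0], [0, 0, 0], 100],
    [[0.04, 0.0263, 0], [0, 0, 0], 100],
    [[0.04, 0.0263, 0], [0, 0, 0], 100],
    [[0.04, 0.0263, 0], [0, 0, 0], 100],
    [[0.04, 0.0263, 0], [0, 0, 0], 100],
    [[0.04, 0.0263, 0], [0, 0, 0], 100],
    [[0, 0, 0], [0, 0, 0], 100],
    [[0, 0, 0], [0, 0, 0], 100]
  ]
}}

```text
clock: 2.7
eef_pos: [457.6, -23.7, 301.0]
tcp_rot: [-3.141, 0.0, 1.728]
contact_force: [0.6, -0.7, 0.3]
opening: 0.996
```

```bash
python3 - <<'E'
from rig import *
from h import *
s=sense();print(s["eef_pos"],s["tcp_rot"],s["qpos"])
f=grab_frame("wrist");np.savez("pics/w1.npz",**{k:np.array(v) for k,v in f.items()})
cv2.imwrite("pics/w1.png",f["pixels"][:,:,::-1])
c=big(mask(f,(18,60,100),(32,255,255),(0,0,560,420)));b=cv2.approxPolyDP(cv2.convexHull(c),4,True)[:,0]
print(b.tolist(),onz(f,b,120).round(0).tolist())
E
```

```text
[457.56588058 -23.7183527  300.98826887] [-3.14069256e+00  1.42314949e-04  1.72759188e+00] [-5.48179266e-02  1.96200868e-02  1.88739184e+00 -3.47557145e-04
  1.23543087e+00 -2.11498891e-01]
[[298, 151], [307, 162], [305, 230], [253, 231], [250, 161], [260, 151]] [[470.0, 24.0, 120.0], [481.0, 14.0, 120.0], [492.0, -60.0, 120.0], [436.0, -70.0, 120.0], [423.0, 6.0, 120.0], [431.0, 18.0, 120.0]]
```

View pics/w1.png

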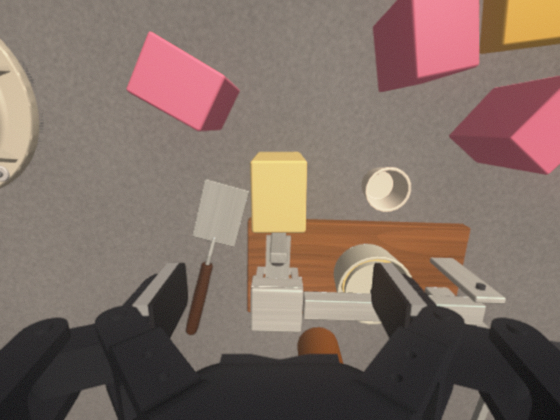

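The wrist view shows the block top at pixels (250–307, 162–231), centre (458,-27.5), which agrees with the earlier fix. The tab is at (279,245). The jaws line up across the 60 mm, so I'll descend and grip.

{"name": "play_rows", "arguments": {
  "moves": [
    [[0, 0, 0.04], [0, 0, 0], 100],
    [[0, 0, 0.04], [0, 0, 0], 100],
    [[0, 0, 0.04], [0, 0, 0], 100],
    [[0, 0, 0.03], [0, 0, 0], 100],
    [[0, 0, 0.025], [0, 0, 0], 100],
    [[0, 0, 0.02], [0, 0, 0], 100],
    [[0, 0, 0.015], [0, 0, 0], 100],
    [[0, 0, 0.01], [0, 0, 0], 100],
    [[0, 0, 0], [0, 0, 0], 100],
    [[0, 0, 0], [0, 0, 0], 60],
    [[0, 0, 0], [0, 0, 0], 50],
    [[0, 0, 0], [0, 0, 0], 40],
    [[0, 0, 0], [0, 0, 0], 40],
    [[0, 0, 0], [0, 0, 0], 40],
    [[0, 0, 0], [0, 0, 0], 40],
    [[0, 0, 0], [0, 0, 0], 40]
  ],
  "squeeze": 45
}}

```text
clock: 4.35
eef_pos: [457.8, -25.0, 82.2]
tcp_rot: [3.141, 0.001, 1.728]
contact_force: [-2.9, -2.6, 6.7]
opening: 0.7
```

{"name": "play_rows", "arguments": {
  "moves": [
    [[0, 0, -0.005], [0, 0, 0], 30],
    [[0, 0, -0.01], [0, 0, 0], 30],
    [[0, 0, -0.02], [0, 0, 0], 30],
    [[0, 0, -0.03], [0, 0, 0], 30],
    [[0, 0, -0.03], [0, 0, 0], 30],
    [[0, 0, -0.03], [0, 0, 0], 30],
    [[0, 0, -0.02], [0, 0, 0], 30],
    [[0, 0, -0.01], [0, 0, 0], 30],
    [[0, 0, 0], [0, 0, 0], 30],
    [[0, 0, 0], [0, 0, 0], 30]
  ]
}}

```text
clock: 5.35
eef_pos: [457.0, -24.6, 235.6]
tcp_rot: [-3.141, -0.0, 1.728]
contact_force: [1.3, -0.7, -5.4]
opening: 0.699
```

{"name": "play_rows", "arguments": {
  "moves": [
    [[0.015, 0.002, 0], [0, 0, 0], 30],
    [[0.025, 0.004, 0], [0, 0, 0], 30],
    [[0.035, 0.005, 0], [0, 0, 0], 30],
    [[0.035, 0.005, 0], [0, 0, 0], 30],
    [[0.035, 0.005, 0], [0, 0, 0], 30],
    [[0.035, 0.005, 0], [0, 0, 0], 30],
    [[0.035, 0.005, 0], [0, 0, 0], 30],
    [[0.035, 0.005, 0], [0, 0, 0], 30],
    [[0.035, 0.005, 0], [0, 0, 0], 30],
    [[0.035, 0.005, 0], [0, 0, 0], 30],
    [[0.035, 0.005, 0], [0, 0, 0], 30],
    [[0.03, 0.005, 0], [0, 0, 0], 30],
    [[0.018, 0.003, 0], [0, 0, 0], 30],
    [[0.01, 0.001, 0], [0, 0, 0], 30],
    [[0, 0, 0], [0, 0, 0], 30],
    [[0, 0, 0], [0, 0, 0], 30],
    [[0, 0, 0], [0, 0, 0], 30]
  ]
}}

```text
clock: 7.05
eef_pos: [452.3, 391.4, 236.2]
tcp_rot: [-3.141, 0.001, 1.727]
contact_force: [-0.6, -0.4, -5.2]
opening: 0.696
```

```bash
python3 - <<'E'
from rig import *
from h import *
s=sense();print(s["eef_pos"],s["tcp_rot"],s["contact_force"])
a=grab_frame("side")["pixels"];b=grab_frame("wrist")["pixels"]
cv2.imwrite("pics/c2.png",cv2.resize(np.vstack([a,b])[:,:,::-1],None,fx=.7,fy=.7,interpolation=cv2.INTER_AREA))
E
```

```text
[452.31304508 391.369038   236.16316149] [-3.14112903e+00  6.58656135e-04  1.72696655e+00] [-0.63160956 -0.40343788 -5.20186381]
```

View pics/c2.png

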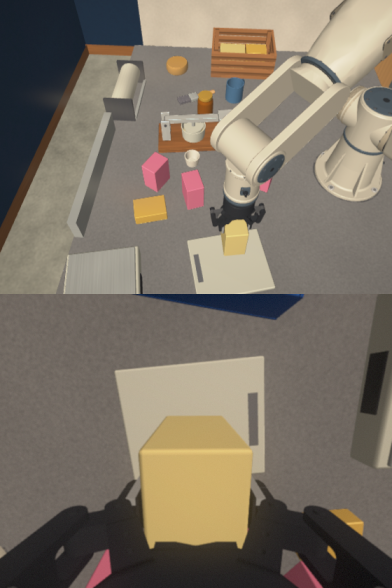

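The block hangs upright, over the board at the side-view montage pixel (235,238). The next step is lowering it by about 138 mm.

{"name": "play_rows", "arguments": {
  "moves": [
    [[0, 0, 0.02], [0, 0, 0], 30],
    [[0, 0, 0.03], [0, 0, 0], 30],
    [[0, 0, 0.03], [0, 0, 0], 30],
    [[0, 0, 0.025], [0, 0, 0], 30],
    [[0, 0, 0.015], [0, 0, 0], 30],
    [[0, 0, 0.008], [0, 0, 0], 30],
    [[0, 0, 0.004], [0, 0, 0], 30],
    [[0, 0, 0.002], [0, 0, 0], 30],
    [[0, 0, 0], [0, 0, 0], 30],
    [[0, 0, 0], [0, 0, 0], 30]
  ]
}}

```text
clock: 8.15
eef_pos: [452.8, 393.0, 103.2]
tcp_rot: [3.14, -0.001, 1.728]
contact_force: [-0.7, 0.7, -5.5]
opening: 0.696
```

{"name": "play_rows", "arguments": {
  "moves": [
    [[0, 0, 0.001], [0, 0, 0], 30],
    [[0, 0, 0.001], [0, 0, 0], 30],
    [[0, 0, 0.001], [0, 0, 0], 30],
    [[0, 0, 0], [0, 0, 0], 30]
  ]
}}

```text
clock: 8.55
eef_pos: [452.2, 392.6, 99.1]
tcp_rot: [-3.141, 0.0, 1.728]
contact_force: [1.1, -0.1, -5.0]
opening: 0.694
```

{"name": "play_rows", "arguments": {
  "moves": [
    [[0, 0, 0.001], [0, 0, 0], 30],
    [[0, 0, 0], [0, 0, 0], 30],
    [[0, 0, 0.001], [0, 0, 0], 30],
    [[0, 0, 0], [0, 0, 0], 30]
  ]
}}

```text
clock: 8.95
eef_pos: [452.3, 392.8, 98.3]
tcp_rot: [3.141, -0.0, 1.728]
contact_force: [-3.7, -1.3, 6.0]
opening: 0.694
```

Contact, so I release, wait and withdraw.

{"name": "play_rows", "arguments": {
  "moves": [
    [[0, 0, 0], [0, 0, 0], 75],
    [[0, 0, 0], [0, 0, 0], 85],
    [[0, 0, 0], [0, 0, 0], 100],
    [[0, 0, 0], [0, 0, 0], 100],
    [[0, 0, 0], [0, 0, 0], 100],
    [[0, 0, 0], [0, 0, 0], 100],
    [[0, 0, -0.01], [0, 0, 0], 100],
    [[0, 0, -0.02], [0, 0, 0], 100],
    [[0, 0, -0.03], [0, 0, 0], 100],
    [[0, 0, -0.04], [0, 0, 0], 100],
    [[0, 0, -0.04], [0, 0, 0], 100],
    [[0, 0, -0.03], [0, 0, 0], 100],
    [[0, 0, -0.03], [0, 0, 0], 100],
    [[0, 0, 0], [0, 0, 0], 100],
    [[0, 0, 0], [0, 0, 0], 100]
  ]
}}

```text
clock: 10.45
eef_pos: [452.4, 392.7, 298.4]
tcp_rot: [3.14, -0.001, 1.728]
contact_force: [0.2, -0.2, -1.0]
opening: 1.003
```

```bash
python3 - <<'E'
from rig import *
from h import *
s=sense();print(s["eef_pos"],s["tcp_rot"],s["contact_force"])
a=grab_frame("side")["pixels"];b=grab_frame("wrist")
w=b["pixels"]
c=big(mask(b,(18,75,100),(32,255,255),(0,0,560,420)));q=cv2.approxPolyDP(cv2.convexHull(c),4,True)[:,0]
print(q.tolist(),onz(b,q,136).round(0).tolist())
cv2.imwrite("pics/c3.png",cv2.resize(np.vstack([a,w])[:,:,::-1],None,fx=.7,fy=.7,interpolation=cv2.INTER_AREA))
E
```

```text
[452.42323437 392.74992333 298.3596464 ] [ 3.14004583e+00 -9.71421781e-04  1.72780185e+00] [ 0.20793506 -0.18027407 -1.02370881]
[[300, 152], [308, 162], [306, 235], [252, 236], [249, 161], [257, 152]] [[465.0, 440.0, 136.0], [475.0, 432.0, 136.0], [486.0, 358.0, 136.0], [431.0, 348.0, 136.0], [418.0, 424.0, 136.0], [424.0, 434.0, 136.0]]
```

View pics/c3.png

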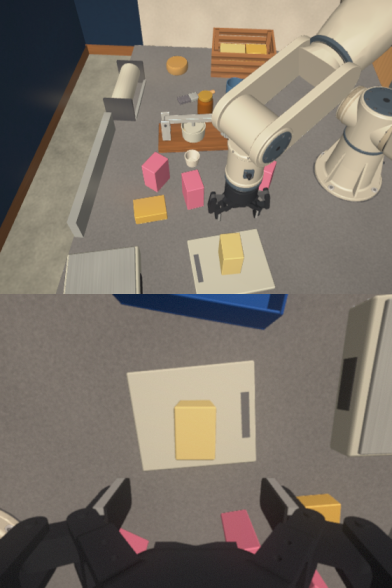

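The block stands released and upright at (452.5, 390), about 2 mm from the board's centre. Next I turn the gripper for the tab (yaw 0.126) with the jaws at about 40 mm.

{"name": "play_rows", "arguments": {
  "moves": [
    [[0, 0, 0], [0, 0, 0.145], 47],
    [[0, 0, 0], [0, 0, 0.145], 47],
    [[0, 0, 0], [0, 0, 0.145], 47],
    [[0, 0, 0], [0, 0, 0.145], 47],
    [[0, 0, 0], [0, 0, 0.145], 47],
    [[0, 0, 0], [0, 0, 0.145], 47],
    [[0, 0, 0], [0, 0, 0.145], 47],
    [[0, 0, 0], [0, 0, 0.145], 47],
    [[0, 0, 0], [0, 0, 0.145], 47],
    [[0, 0, 0], [0, 0, 0.145], 47],
    [[0, 0, 0], [0, 0, 0.145], 47],
    [[0, 0, 0], [0, 0, 0.006], 47],
    [[0, 0, 0], [0, 0, 0], 47]
  ]
}}

```text
clock: 11.85
eef_pos: [452.0, 392.3, 296.3]
tcp_rot: [3.141, 0.001, 0.131]
contact_force: [-0.5, 0.4, 1.1]
opening: 0.467
```

{"name": "play_rows", "arguments": {
  "moves": [
    [[-0.004, 0.04, 0], [0, 0, 0], 47],
    [[-0.004, 0.04, 0], [0, 0, 0], 47],
    [[-0.004, 0.04, 0], [0, 0, 0], 47],
    [[-0.004, 0.04, 0], [0, 0, 0], 47],
    [[-0.004, 0.04, 0], [0, 0, 0], 47],
    [[-0.004, 0.04, 0], [0, 0, 0], 47],
    [[-0.004, 0.04, 0], [0, 0, 0], 47],
    [[-0.004, 0.04, 0], [0, 0, 0], 47],
    [[-0.004, 0.04, 0], [0, 0, 0], 47],
    [[-0.004, 0.04, 0], [0, 0, 0], 47],
    [[-0.004, 0.04, 0], [0, 0, 0], 47],
    [[-0.004, 0.035, 0], [0, 0, 0], 47],
    [[0, 0, 0.02], [0, 0, 0], 47],
    [[0, 0, 0.03], [0, 0, 0], 47],
    [[0, 0, 0.03], [0, 0, 0], 47],
    [[0, 0, 0.01], [0, 0, 0], 47],
    [[0, 0, 0], [0, 0, 0], 47],
    [[0, 0, 0], [0, 0, 0], 47]
  ]
}}

```text
clock: 13.65
eef_pos: [465.4, -84.6, 208.2]
tcp_rot: [3.141, -0.001, 0.128]
contact_force: [-0.5, -0.4, -0.5]
opening: 0.47
```

```bash
python3 - <<'E'
from rig import *
from h import *
s=sense();print(s["eef_pos"],s["tcp_rot"],s["contact_force"],s["opening"],s["qpos"])
b=grab_frame("wrist");np.savez("pics/w4.npz",**{k:np.array(v) for k,v in b.items()})
print(proj(b,[[465,-85,150],[475,-159,131],[465,-85,109]]))
cv2.imwrite("pics/c4.png",b["pixels"][:,:,::-1])
E
```

```text
[465.38607235 -84.62083999 208.17080075] [ 3.14135415e+00 -8.01145565e-04  1.28197311e-01] [-0.53544423 -0.36284251 -0.49443815] 0.4696716243975928 [-1.83048694e-01  1.40989377e-01  1.97305800e+00  2.13881501e-05
  1.02670958e+00  1.25953935e+00]
[[280.68218042 231.63797762]
 [381.03809937 222.76178815]
 [280.4393054  215.15390701]]
```

View pics/c4.png

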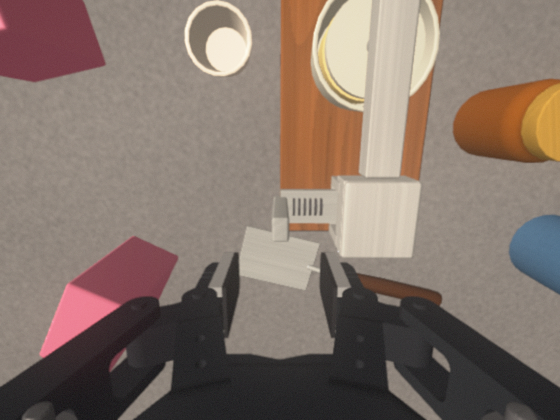

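The tab's top is at (280,230) against a predicted (281,232), centred between the fingers and clear of the coupler (330–417). I'll descend to a TCP height of 109 mm and close.

{"name": "play_rows", "arguments": {
  "moves": [
    [[0, 0, 0.02], [0, 0, 0], 47],
    [[0, 0, 0.025], [0, 0, 0], 47],
    [[0, 0, 0.02], [0, 0, 0], 47],
    [[0, 0, 0.015], [0, 0, 0], 47],
    [[0, 0, 0.012], [0, 0, 0], 47],
    [[0, 0, 0.007], [0, 0, 0], 47],
    [[0, 0, 0], [0, 0, 0], 47],
    [[0, 0, 0], [0, 0, 0], 47],
    [[0, 0, 0], [0, 0, 0], 30],
    [[0, 0, 0], [0, 0, 0], 20],
    [[0, 0, 0], [0, 0, 0], 5],
    [[0, 0, 0], [0, 0, 0], 0],
    [[0, 0, 0], [0, 0, 0], 0],
    [[0, 0, 0], [0, 0, 0], 0],
    [[0, 0, 0], [0, 0, 0], 0]
  ],
  "squeeze": 70
}}

```text
clock: 15.2
eef_pos: [465.2, -85.1, 108.8]
tcp_rot: [3.141, -0.001, 0.127]
contact_force: [-0.7, -3.3, 6.4]
opening: 0.129
```

{"name": "play_rows", "arguments": {
  "moves": [
    [[0, -0.003, 0], [0, 0, 0], 0],
    [[0, -0.003, 0], [0, 0, 0], 0],
    [[0, -0.003, 0], [0, 0, 0], 0],
    [[0, -0.003, 0], [0, 0, 0], 0],
    [[0, -0.003, 0], [0, 0, 0], 0],
    [[0, 0, 0], [0, 0, 0], 0],
    [[0, 0, 0], [0, 0, 0], 0]
  ]
}}

```text
clock: 15.9
eef_pos: [463.4, -70.5, 108.8]
tcp_rot: [3.14, -0.001, 0.127]
contact_force: [-0.4, -7.5, 4.5]
opening: 0.122
```

The latch is pulled about 15 mm, and the 7.5 N matches the spring. Now I lift along the hinge arc, checking early.

{"name": "play_rows", "arguments": {
  "moves": [
    [[0, 0, -0.0024], [0, -0.01, 0], 0],
    [[0, 0, -0.0024], [0, -0.01, 0], 0],
    [[0, 0, -0.0048], [0, -0.02, 0], 0],
    [[0, 0, -0.0048], [0, -0.02, 0], 0],
    [[0, 0, 0], [0, 0, 0], 0]
  ]
}}

```text
clock: 16.4
eef_pos: [463.5, -70.5, 122.8]
tcp_rot: [3.14, 0.061, 0.127]
contact_force: [0.7, -6.3, -4.1]
opening: 0.128
```

{"name": "play_rows", "arguments": {
  "moves": [
    [[0, 0, -0.0048], [0, -0.02, 0], 0],
    [[0, 0, -0.0048], [0, -0.02, 0], 0],
    [[0, 0, -0.0048], [0, -0.02, 0], 0],
    [[0, 0, -0.0048], [0, -0.02, 0], 0],
    [[0, 0, -0.0048], [0, -0.02, 0], 0],
    [[0, 0, -0.0048], [0, -0.02, 0], 0],
    [[0, 0, -0.0048], [0, -0.02, 0], 0],
    [[0, 0, -0.0048], [0, -0.02, 0], 0],
    [[0, 0, -0.0048], [0, -0.02, 0], 0],
    [[0, 0, -0.0048], [0, -0.02, 0], 0],
    [[0, 0, -0.0048], [0, -0.02, 0], 0],
    [[0, 0, -0.0048], [0, -0.02, 0], 0],
    [[0, 0, -0.0048], [0, -0.02, 0], 0],
    [[0, 0, -0.0024], [0, -0.01, 0], 0],
    [[0, 0, -0.0024], [0, -0.01, 0], 0],
    [[0, 0, 0], [0, 0, 0], 0],
    [[0, 0, 0], [0, 0, 0], 0],
    [[0, 0, 0], [0, 0, 0], 0]
  ]
}}

```text
clock: 18.2
eef_pos: [475.4, -69.2, 188.0]
tcp_rot: [3.14, 0.341, 0.127]
contact_force: [-0.9, -7.4, -2.2]
opening: 0.134
```

```bash
python3 - <<'E'
from rig import *
from h import *
s=sense();print(s["eef_pos"],s["tcp_rot"],s["contact_force"],s["opening"])
a=grab_frame("side");w=grab_frame("wrist")["pixels"]
# predicted coupler top centre at angles 0 / .34
c,sn=np.cos(.126),np.sin(.126);X=[]
for th in(0,.34):
    x,z=-240,19; xr=x*np.cos(th)+z*np.sin(th)+125; zr=-x*np.sin(th)+z*np.cos(th)+112
    X.append([589+c*xr,-144+sn*xr,zr])
print(proj(a,X))
cv2.imwrite("pics/c5.png",np.vstack([cv2.resize(a["pixels"][60:270,200:480],None,fx=2,fy=2)[:300],w[:300]])[:,:,::-1])
E
```

```text
[475.43795197 -69.18184682 188.02307939] [3.1398245  0.34080689 0.1265296 ] [-0.93787944 -7.38962232 -2.19457819] 0.1337410898238355
[[322.10958768 162.09714897]
 [316.34765367 140.85939827]]
```

View pics/c5.png

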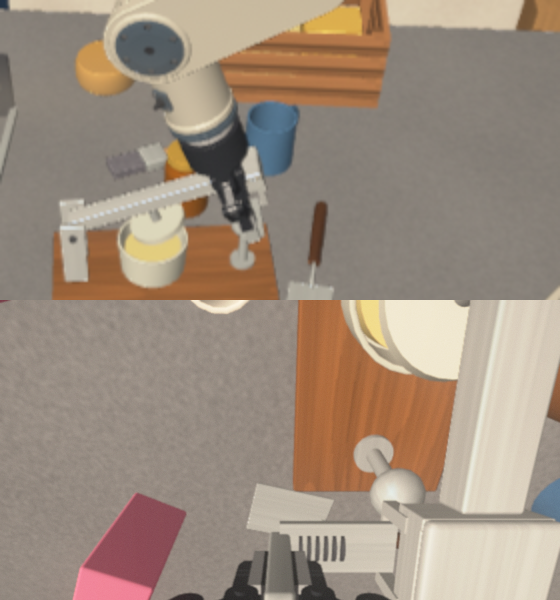

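The beam is up: in the montage it slopes up to the gripper at (240,185), and in the wrist part the ball at (397,490) is bare. The tab is still pinched at (280,550). I'll hold for half a second, check that nothing creeps and that the block stands, then hand in.

{"name": "play_rows", "arguments": {
  "moves": [
    [[0, 0, 0], [0, 0, 0], 0],
    [[0, 0, 0], [0, 0, 0], 0],
    [[0, 0, 0], [0, 0, 0], 0],
    [[0, 0, 0], [0, 0, 0], 0],
    [[0, 0, 0], [0, 0, 0], 0]
  ]
}}

```text
clock: 18.8
eef_pos: [475.5, -69.2, 188.0]
tcp_rot: [3.14, 0.341, 0.127]
contact_force: [-0.9, -8.1, -1.8]
opening: 0.128
```

```bash
python3 - <<'E'
from rig import *
from h import *
s=sense();print(s["eef_pos"],s["tcp_rot"],s["contact_force"],s["opening"])
f=grab_frame("top")
c=big(mask(f,(18,75,150),(32,255,255),(60,195,165,310)));b=cv2.boxPoints(cv2.minAreaRect(c));P=onz(f,b,136);print("block",P.mean(0),[np.linalg.norm(P[i+1]-P[i]) for i in(0,1)])
f0=dict(np.load("pics/side0.npz"));g=grab_frame("side")
d=cv2.absdiff(f0["pixels"],g["pixels"]).max(2)
for n,(u,v) in dict(ramekin=(275,227),slab=(214,300),spatula=(355,213),mug=(335,130),brush=(268,141),jar=(293,150)).items(): print(n,d[v-12:v+12,u-12:u+12].mean().round(1))
E
```

```text
[475.45930203 -69.18201306 188.03004209] [3.13980984 0.34071041 0.1265748 ] [-0.89980359 -8.13069039 -1.80078756] 0.12812877603223408
block [452.46786034 388.74397399 136.        ] [np.float64(81.13671726322194), np.float64(61.03215302125881)]
ramekin 1.4
slab 1.4
spatula 1.6
mug 11.5
brush 1.5
jar 84.5
```

```bash
python3 -c "
from rig import *
print(sign_off())"
```

```text
the job is handed in; nothing more can be done
None
```

The job is handed in. The cheese block stands on the cutting board, and the gripper is holding the press's beam up by the latch tab. No verdict was reported.

**Cheese block:** I gripped it across its 60 mm and moved it clear of the pink blocks. It stands upright and let go on the board at (452, 389) mm, about 3 mm from the board's measured centre.

**Latch and beam:** I pinched the tab at 70 N and pulled the latch about 15 mm; the 7.5 N side force matched the spring. I then lifted along the hinge arc to a tool tilt of 0.341 rad, about 79 mm of lift. The pictures show the beam raised and the ball bare. The pose did not drift over the last 0.6 s, and the clock read about 19 s.

**Checks that were less clear:**
- **Beam angle:** this is inferred from the tool's tilt and the pictures, since the joint itself could not be read.
- **Beam load:** the downward load while holding read only about 2 N, though the beam should weigh about 4 N at the tab. The sideways force stayed at about 8 N.
- **Bystanders:** the ramekin, slab, spatula and brush show no change in the images. The jar and mug checks did show differences, the jar's large. I put these down to the arm covering them; by eye in the last picture both sat where they started.

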